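Centre the wobbly egg cup on the bento lid

TASK

The orange egg cup with a quail egg in it stands off to one side of the round wooden bento's lid: nudge the cup with light fingertip touches until it is centred on the lid, inside the dark ring so that the ring shows all round it. Touch the cup itself and not the egg, never pinch or lift anything, do not tip the cup or spill the egg, and leave the bento and everything else where they stand. Finish with the robot's hand clear.

Things in the scene. Friction and masses are not known exactly. Their poses are not given: they have to be found in the camera images.
- lid_centre (a point): Centre of the top face of the closed round wooden bento, the point where the egg cup's foot should come to stand. The bento is a loose 0.5 kg box with a flat lid 130 mm across, 58 mm high over the bench, so this point is 58 mm up; z is up. A thin dark ring, 64 mm inside and 72 mm outside diameter, is inlaid flush round this point.
- egg_cup: Orange silicone egg cup, loose, 50 g (62 g with the egg). Origin at the centre of its foot's underside, z up. Foot only 27 mm across: it tips if hit high or fast. Widest (48 mm across) 12 to 16 mm up; above that a neck 25 to 29 mm across; rim 31 mm up. A slow upright finger meets the wide belt first and slides it without tipping; friction about 0.6. Starts 28 to 40 mm off the lid's centre, in any direction.
- egg_seat (a point): Point on the egg cup's axis, 37 mm over its underside, where the egg's centre sits.
- egg: Speckled cream quail egg, about 12 g, 26 mm across and 32 mm tall, loose in the mouth of the egg cup. Origin at its centre (on its axis, 14 mm over its lower end); its top is about 55 mm over the lid.
- bento: The bento itself (130 mm across, 58 mm high, see lid_centre). Origin at the centre of its underside on the bench.
- cup0: Empty orange silicone bento cup, spare, 56 mm across and 32 mm high, on the bench 115 to 125 mm from the bento's centre. Origin under its centre. Leave alone.
- cup1: A second empty spare cup, the same as cup0, also beside the bento. Leave alone.
- ladle: Steel ladle lying on the bench; its bowl is 82 mm across and 28 mm high. Origin under the bowl, the handle runs 285 mm along -x of the ladle. Leave alone.
- chopstick_box: Blue plastic chopstick box, 240 x 45 x 26 mm. Origin under its centre, long along x. Leave alone.
- mat_roll: Rolled bamboo mat, 220 mm long along its x, 40 mm thick. Origin under its centre. Leave alone.
- soy_bottle: Amber bottle with a red cap, 56 mm across, 140 mm high. Origin under its centre. Leave alone.
- salt_shaker: White salt shaker, 40 mm across, 77 mm high. Origin under its centre. Leave alone.
- dish: Small blue plate, 100 mm across, 18 mm high. Origin under its centre. Leave alone.

How it is judged (in metres and radians):
At the end, for the whole second after the job is handed in: The egg cup stands upright (within 0.1 rad) and still on the bento's lid, its axis within 8 mm of the lid's centre (the dark ring shows all round it), the egg still seated in it, the bento within 15 mm of where it stood (horizontal distance between egg_cup and lid_centre below 0.008 m and z of egg_cup in the frame of lid_centre between -0.004 and 0.004 m and angle between egg_cup's own z axis and vertical below 0.1 rad and distance between egg and egg_seat below 0.006 m and linear speed of egg_cup below 0.01 m/s and linear speed of egg below 0.02 m/s and distance of bento from where it was at the start of the episode below 0.015 m); the robot touches nothing.
It fails at once if the egg cup is tipped (more than 35 degrees), lifted off the lid or knocked off it (angle between egg_cup's own z axis and vertical above 0.6 rad or z of egg_cup in the frame of lid_centre above 0.012 m or z of egg_cup in the frame of lid_centre below -0.008 m).
It fails at once if the egg leaves its cup (distance between egg and egg_seat above 0.012 m).
It fails at once if the egg is touched with more than 1 N (contact force between any of the fingers, the arm and egg above 1 N).
It fails at once if the egg cup is pinched or struck: more than 8 N from the fingers or the arm (contact force between any of the fingers, the arm and egg_cup above 8 N).
It fails at once if the bento is moved by more than 15 mm, or another thing on the bench by more than 20 mm (distance of bento from where it was at the start of the episode above 0.015 m or distance of any of cup0, cup1, ladle, chopstick_box, mat_roll, soy_bottle, salt_shaker, dish from where it was at the start of the episode above 0.02 m).
It also fails if it takes over 51 s, if anything falls off the work surface, if the arm or the gripper's body presses on something with over 40 N, if the wrist force passes 120 N, or if a joint passes its speed limit or range.

ROBOT

A 7-joint arm with a two-finger parallel gripper is mounted at the origin on the work surface. World frame = base frame: x ahead of the robot, y to its left, z up, the work surface at z = 0. Lengths are in mm, angles in rad, forces in N, time in s.
With the tool pointing down it reaches from about 400 to 875 mm from the base axis. Payload 6.5 kg.
Tool frame: the origin (TCP) lies at the centre of the arm's flange, where the gripper is bolted on; the fingertips stand 173 mm ahead of it and the grasp point (between the pads) lies 155 mm ahead of it; z points along the fingers, y is the direction in which the jaws open and shut (so a half turn about z gives the same grasp; the last joint's range is limited). The gripper opens to 85 mm and grips with 20 to 120 N. Pads are 22 mm wide; open, the fingers measure 114 mm over their backs; the gripper's body (76 mm by 85 mm) begins 54 mm behind the grasp point. The pads swing forward as they close: fully open they stand 13 mm farther back than shut.
Start: joints at [1.243, 0.536, -0.004, 1.538, 0.003, 1.067, -0.071], TCP at [168.234, -627.844, 404.69] pointing down, gripper open.
Joint ranges: [-2.7, 2.7], [-0.37, 2.16], [-1.27, 1.26], [0.24, 2.4], [-1.31, 4.45], [0.19, 1.91], [-2.76, 2.76]. Speed limits (rad/s): [2.39, 2.39, 3.14, 3.14, 3.14, 3.14, 3.14].

INTERFACE

Orientations are given as a unit quaternion [w, x, y, z].
In Python, from rig import sensors, cams, ticket, nets gives the robot as it stands.
- The arm moves only by the tool step_arm, never from a script. Its argument "commands" is a list of rows, each a list of 5 numbers: the shift along the tool's x, y, z in units of 30 mm (1.0 is 30 mm), then the turn about the tool's z in units of 8 degrees (1.0 is 8 degrees), then the finger opening in mm, from 0 to 85.4. A call has 1 to 5 rows; each row is the pose to reach, as a shift and turn from the pose commanded when the call began, along the tool's axes at that moment; what a row does not reach only later rows make up. A row lasts 1/10 s, in which the tool goes at most 50 mm and 8.59 degrees, less where a joint would pass 70% of its speed; a pose out of reach is approached as far as the arm can. A call with a gripper value outside its range is refused whole. The fingers move at their own pace and stop on an object; the grip force is fixed at half the most. Time passes only in rows, so rows that repeat a pose let the fingers close. It gives the time, the measured TCP pose, the force and the opening at its end, in the units of the state.
- sensors.state(): the state, without advancing time (a new reading comes with each control period).
- cams.camera(name): name is "scene" or "top" or "wrist"; returns (picture, depth): 400x640x3 uint8, blue, green, red; 400x640 float32, mm along the optical axis (not along the pixel's ray), 0 where there is no reading.
- cams.camera_params(name): a dict with "mtx" (3x3 intrinsics, pixels), "eye" and "rotation" of the camera in the world. Camera axes: x right, y up, looking along -z (the intrinsics and any distortion apply to the point x, -y, -z); pixel columns grow to the right and rows downward; lengths in mm; the calibration is good to about 2 mm. A picture is of the moment at which its call begins: read the wrist's pose just before it. camera_params takes no time and is no camera call; for the wrist camera it gives the pose at the moment of the call.
- ticket.close_job(): hands the job in, once; it reports no verdict.
Trained networks look in the newest picture that a camera, given by its name, has taken for a name from the list of things; names that differ only in an ending like _2 or _b are one class to them, and where a whole thing is asked for, a point or a joint stands for the part that bears it (a point fixed in the world has none). Each returns a list of dicts, best first, with "conf" (0 to 1); they miss things now and then, are a little off and sometimes report something else, mostly with a low value. They report only what shows in the picture. A call takes as long as a camera call.
- nets.masks_of(camera, query): "mask" (400x640 bool, what is visible of it) and "location" ([column, row] in pixels, amid what is visible of it).
The state is a dict: "time_s": time; "joint_pos": joint angles; "joint_vel": joint speeds; "effort": joint torques, N m; "ee_pos": TCP position; "orientation": TCP orientation; "ft_force": force on the tool from outside, world axes, zero at the start; "wrist_torque": the same for the moment, N m; "opening": finger opening in mm.
Only numpy, scipy, OpenCV 4.12 (cv2) and the standard library are available. Lean on these libraries where they do the work, as an engineer would, in place of code of your own. Each camera call takes 0.05 s, during which the arm holds its last target.

## Working session

There is one attempt and no reset: what is moved stays moved. The work goes in short steps, Python scripts to look and compute and a tool call to move; the robot and the scene stay as the last step left them, time stands still between calls to the robot, and variables do not carry over. Pictures are saved under pics/ and viewed, and the job is handed in when it is done.

Besides the shell and the picture viewer there is one more tool, called after "Request:" as a command line: name --pt "numbers of a row" for each row, then --argument value for the rest. step_arm: Moves the arm, as the interface text tells. Its arguments: {"type":"object","properties":{"commands":{"type":"array"}},"required":["commands"]}

```bash
ls; mkdir -p pics
python3 - <<'E'
from rig import sensors,cams,nets
import cv2,json
s=sensors.state();print(s)
for n in ["scene","top","wrist"]:
    p,d=cams.camera(n);cv2.imwrite(f"pics/{n}0.png",p)
    import numpy as np
    np.savez(f"/tmp/{n}0.npz",p=p,d=d,**cams.camera_params(n))
    print(n,cams.camera_params(n))
E
```

```text
pics
{'time_s': 0.0, 'joint_pos': array([ 1.24279936,  0.53720845, -0.00441278,  1.53884798,  0.00257716,
        1.06728661, -0.07123383]), 'joint_vel': array([-0.00054848,  0.00051545,  0.0001229 ,  0.00044064,  0.00027415,
        0.00013803, -0.00052013]), 'effort': array([ 2.53776416e-04, -5.83412111e+01,  1.04880642e+00, -2.59101462e+01,
        1.23931031e-02,  9.35145799e-03,  2.15178829e-05]), 'ee_pos': array([ 168.14285211, -627.54636581,  403.79546014]), 'orientation': array([-8.54894960e-04,  9.91444329e-01,  1.30527322e-01, -1.73643790e-04]), 'ft_force': array([-0.02618592, -1.11661874, -1.13331789]), 'wrist_torque': array([ 0.03299389, -0.01331397, -0.02754638]), 'opening': 85.07224623459642}
scene {'mtx': array([[386.55309685,   0.        , 319.10813804],
       [  0.        , 386.55309685, 201.6927042 ],
       [  0.        ,   0.        ,   1.        ]]), 'eye': array([1319.38188357,  216.44945008,  958.77594777]), 'rotation': array([0.53668011, 0.20571244, 0.28734864, 0.76621642])}
top {'mtx': array([[513.71357408,   0.        , 321.11545738],
       [  0.        , 513.71357408, 207.3205417 ],
       [  0.        ,   0.        ,   1.        ]]), 'eye': array([ 4.91622649e+02, -4.13751324e-01,  1.34896218e+03]), 'rotation': array([ 0.71210234,  0.03100627, -0.03649999, -0.70044031])}
wrist {'mtx': array([[348.56288343,   0.        , 321.12543011],
       [  0.        , 348.56288343, 198.03663409],
       [  0.        ,   0.        ,   1.        ]]), 'eye': array([ 239.27277285, -609.22660564,  372.85422848]), 'rotation': array([ 0.78490864, -0.11317288,  0.08812895, -0.6027799 ])}
```

View pics/top0.png

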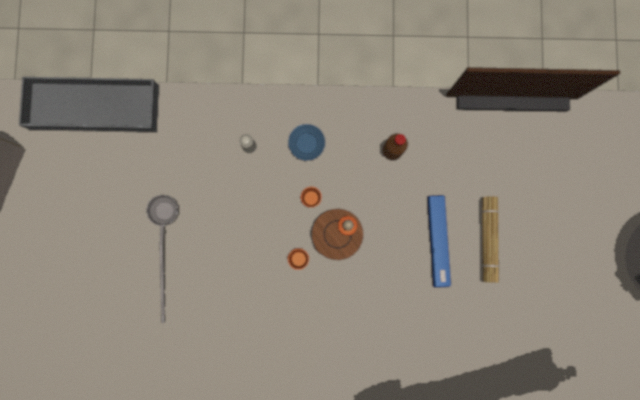

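View pics/scene0.png

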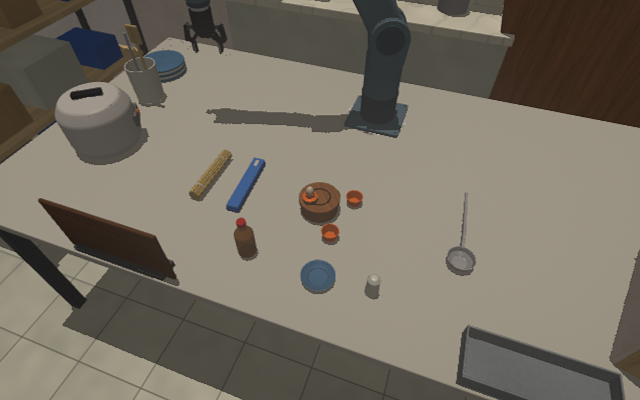

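View pics/wrist0.png

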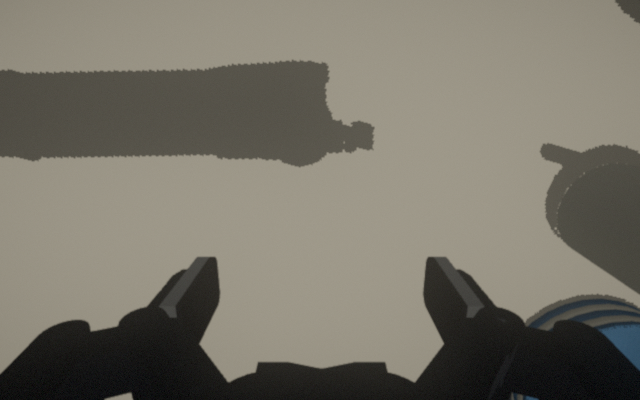

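The top view shows the bento at (337,234), with the egg cup up and to the right of its centre at (347,226). The spare cups are at (311,197) and (298,259).

```bash
cat > h.py <<'E'
import numpy as np,cv2
from scipy.spatial.transform import Rotation as R
def rot(q): return R.from_quat([q[1],q[2],q[3],q[0]]).as_matrix()
def unproj(P,uv,depth=None,z=None):
    K=P["mtx"];uv=np.atleast_2d(uv).astype(float)
    r=np.c_[(uv[:,0]-K[0,2])/K[0,0],-(uv[:,1]-K[1,2])/K[1,1],-np.ones(len(uv))]
    r=r@rot(P["rotation"]).T
    s=np.asarray(depth) if depth is not None else (z-P["eye"][2])/r[:,2]
    return P["eye"]+r*np.reshape(s,(-1,1))
def proj(P,X):
    K=P["mtx"];c=(np.atleast_2d(X)-P["eye"])@rot(P["rotation"])
    return np.c_[K[0,2]+K[0,0]*c[:,0]/-c[:,2],K[1,2]+K[1,1]*-c[:,1]/-c[:,2]]
E
python3 - <<'E'
from h import *
from rig import sensors,cams,nets
for cam in ["top","scene"]:
    p,d=cams.camera(cam);P=cams.camera_params(cam)
    for n in ["bento","egg_cup","egg","cup0","lid_centre"]:
        for m in nets.masks_of(cam,n)[:3]:
            v,u=np.nonzero(m["mask"]);dd=d[v,u];k=dd>0
            X=unproj(P,np.c_[u,v][k],dd[k])
            print(cam,n,round(m["conf"],2),m["location"],len(u),"med",np.median(X,0).round(1),"min",np.percentile(X,2,0).round(1),"max",np.percentile(X,98,0).round(1))
            if n=="bento" and m["conf"]>.5:
                t=X[(X[:,2]>50)&(X[:,2]<66)]; c,r=cv2.minEnclosingCircle(t[:,:2].astype(np.float32)); print("lid",c,r,np.median(t[:,2]))
    if cam=="top": cv2.imwrite("pics/topz.png",cv2.resize(p[180:290,260:420],(800,550),interpolation=cv2.INTER_CUBIC))
    else: cv2.imwrite("pics/scz.png",cv2.resize(p[160:250,260:380],(800,600),interpolation=cv2.INTER_CUBIC))
print(sensors.state()["time_s"])
E
```

```text
top bento 0.8 [332.8, 239.2] 1781 med [540.6 -44.5  58.7] min [ 489.9 -110.7   53.2] max [606.2   7.1  64. ]
lid (547.5894775390625, -51.56043243408203) 65.62334442138672 58.739789700664915
top egg_cup 0.71 [344.0, 229.0] 227 med [568.5 -74.4  76.4] min [548.3 -99.1  58.9] max [593.1 -52.6 103.1]
top egg_cup 0.69 [160.8, 215.1] 1100 med [590.8 397.2  13. ] min [3.385e+02 3.712e+02 3.000e-01] max [640.5 435.9  34.8]
top egg 0.43 [348.9, 223.1] 126 med [568.7 -74.8 104.6] min [556.5 -91.3  75.9] max [584.2 -61.9 115.4]
top egg 0.25 [343.5, 224.9] 171 med [568.2 -71.9  76.4] min [548.5 -96.7  72.3] max [590.7 -54.2  88.6]
top cup0 0.72 [299.8, 261.5] 344 med [484.6  48.3  10. ] min [4.617e+02 2.430e+01 4.000e-01] max [509.8  70.6  36. ]
top cup0 0.53 [310.5, 197.9] 372 med [647.1  17.1  11. ] min [ 6.208e+02 -8.900e+00  1.000e-01] max [670.1  41.6  35.8]
top cup0 0.23 [346.5, 224.8] 172 med [566.  -70.5  76.5] min [548.4 -96.7  72. ] max [590.4 -54.3  94.9]
top lid_centre 0.59 [336.0, 236.0] 1773 med [541.5 -44.6  58.8] min [ 491.2 -110.6   53.5] max [607.    7.   63.8]
scene bento 0.95
[... 241 characters left out ...]
[556.3 -97.5  70.2] max [594.3 -55.4  90.8]
scene egg_cup 0.39 [312.7, 195.8] 105 med [582.1 -69.5  77.8] min [556.9 -92.9  69.5] max [594.3 -55.1  91. ]
scene egg 0.63 [306.6, 189.9] 56 med [577.5 -75.5 105.3] min [567.  -87.6  94. ] max [584.1 -65.9 115.6]
scene egg 0.41 [318.5, 274.6] 859 med [789.4  28.2  11.8] min [749.6 -14.3   3.5] max [836.3  74.   21.2]
scene cup0 0.85 [332.3, 233.1] 254 med [636.8  14.1  19.7] min [620.7  -7.9   2.8] max [672.5  39.7  35.6]
scene cup0 0.55 [354.3, 195.9] 209 med [475.   44.1  20.2] min [461.4  21.7   2.5] max [511.9  67.2  35.5]
scene lid_centre 0.92 [323.1, 204.6] 1155 med [574.2 -40.2  58.5] min [ 492.9 -108.6    6.2] max [613.5   6.7  63.3]
0.75
```

View pics/topz.png

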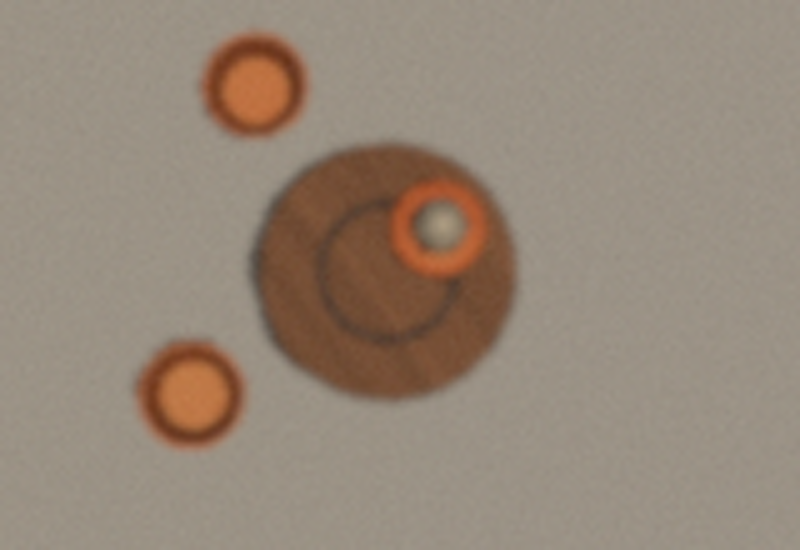

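Request:
step_arm --pt "1.2 -0.8 0 -1 0" --pt "2.5 -1.7 0 -2 0" --pt "3.8 -2.6 0 -3 0" --pt "5.1 -3.5 0 -4 0" --pt "6.4 -4.4 0 -5 0"

```text
time_s: 1.25
ee_pos: [320.5, -449.1, 405.0]
orientation: [0.0, 0.886, 0.464, -0.0]
ft_force: [0.7, -0.8, -0.2]
opening: 12.5
```

```bash
cat > st.py <<'E'
from h import *
from rig import sensors
import sys
s=sensors.state();M=rot(s["orientation"])
print("t",s["time_s"],"ee",s["ee_pos"].round(1),"yaw",np.degrees(np.arctan2(M[1,0],M[0,0])).round(2),"f",s["ft_force"].round(2),"op",s["opening"].round(1),"j",s["joint_pos"].round(2))
if len(sys.argv)>3:
    t=np.array([float(a) for a in sys.argv[1:4]]); print("units",((t-s["ee_pos"])@M/30).round(2), "turn", "need", None if len(sys.argv)<5 else ((np.degrees(np.arctan2(M[1,0],M[0,0]))-float(sys.argv[4]))/8).round(2))
E
python3 st.py 610 -120 404 131
```

```text
Traceback (most recent call last):
  File "st.py", line 5, in <module>
    print("t",s["time_s"],"ee",s["ee_pos"].round(1),"yaw",np.degrees(np.arctan2(M[1,0],M[0,0])).round(2),"f",s["ft_force"].round(2),"op",s["opening"].round(1),"j",s["joint_pos"].round(2))
                                                                                                                                         ^^^^^^^^^^^^^^^^^^
AttributeError: 'float' object has no attribute 'round'
```

```bash
sed -i 's/s\["opening"\].round(1)/round(s["opening"],1)/' st.py
python3 st.py 610 -120 404 131
```

```text
t 1.25 ee [ 320.5 -449.1  405. ] yaw 55.32 f [ 0.68 -0.79 -0.25] op 12.5 j [ 1.05  0.38 -0.23  1.79  0.1   0.98  0.18]
units [14.51  1.7   0.03] turn need -9.46
```

Request:
step_arm --pt "1.6 0.2 0 -1 0" --pt "3.2 0.4 0 -2 0" --pt "4.8 0.6 0 -3 0" --pt "6.4 0.8 0 -4 0" --pt "8.0 0.95 0 -5 0"

```text
time_s: 1.75
ee_pos: [481.6, -269.0, 405.0]
orientation: [0.0, 0.674, 0.739, -0.0]
ft_force: [-0.3, -0.1, -0.5]
opening: -0.0
```

```bash
python3 st.py 610 -120 404 131
```

```text
t 1.75 ee [ 481.6 -269.   405. ] yaw 95.3 f [-0.3  -0.1  -0.52] op -0.0 j [ 0.78  0.41 -0.45  1.78  0.21  1.    0.34]
units [4.55 4.72 0.03] turn need -4.46
```

Request:
step_arm --pt "1.0 1.0 0.4 -1 0" --pt "2.0 2.0 0.8 -2 0" --pt "3.0 3.1 1.2 -3 0" --pt "4.0 4.1 1.6 -4 0" --pt "4.55 4.7 2.0 -4.5 0"

```text
time_s: 2.25
ee_pos: [610.8, -118.4, 344.5]
orientation: [0.0, 0.411, 0.912, 0.001]
ft_force: [0.3, -0.1, 0.2]
opening: -0.1
```

```bash
python3 st.py 610 -120 245 131;python3 - <<'E'
from rig import cams
import cv2
p,d=cams.camera("wrist");cv2.imwrite("pics/w1.png",p)
p,d=cams.camera("top");cv2.imwrite("pics/t1.png",cv2.resize(p[120:290,250:470],(800,600)))
E
```

```text
t 2.25 ee [ 610.8 -118.4  344.5] yaw 131.47 f [ 0.29 -0.11  0.17] op -0.1 j [ 0.52  0.63 -0.57  1.64  0.39  0.99  0.54]
units [-0.02 -0.06  3.32] turn need 0.06
```

View pics/w1.png

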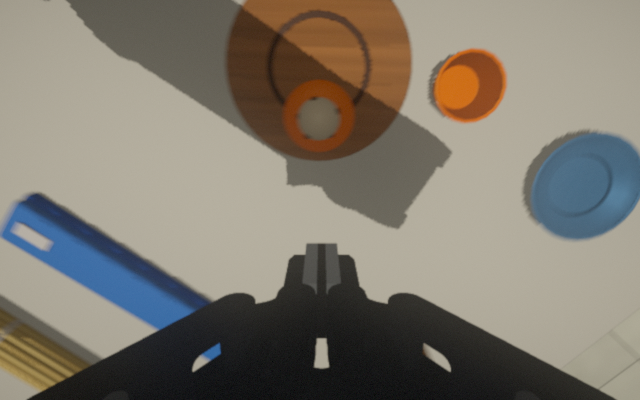

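View pics/t1.png

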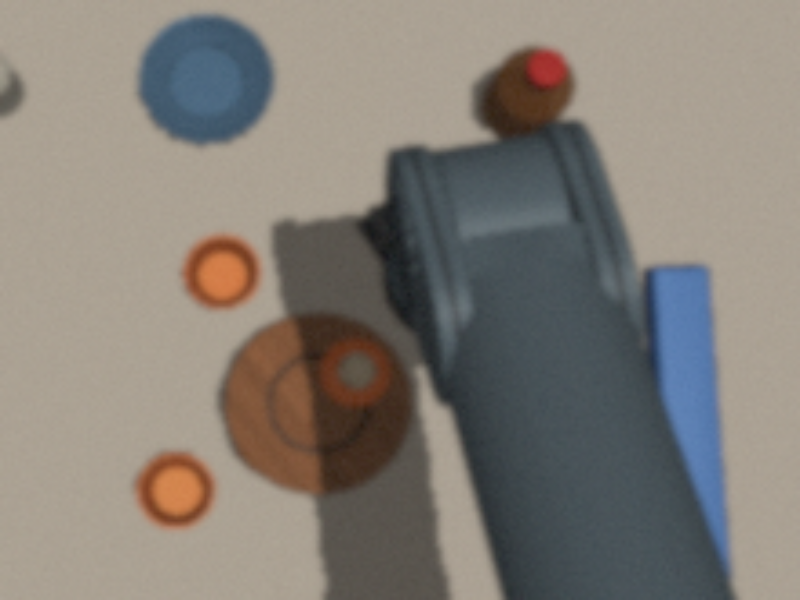

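```bash
cat > meas.py <<'E'
from h import *
from rig import sensors,cams,nets
from scipy.optimize import least_squares
import sys
s=sensors.state();P=cams.camera_params("wrist")
p,d=cams.camera("wrist")
cv2.imwrite(f"pics/{sys.argv[1]}.png",p)
def fit(X):
    return least_squares(lambda q:np.hypot(X[:,0]-q[0],X[:,1]-q[1])-q[2],[X[:,0].mean(),X[:,1].mean(),30],loss="soft_l1",f_scale=1).x
v,u=np.mgrid[0:400,0:640]
X=unproj(P,np.c_[u.ravel(),v.ravel()],d.ravel()).reshape(400,640,3)
far=np.hypot(X[...,0]-549,X[...,1]+51.5)<85
lab=(d>0)&far&(X[...,2]>52)&(X[...,2]<118)
lab[235:]=False   # fingers
hsv=cv2.cvtColor(p,cv2.COLOR_BGR2HSV)
def edge(mask,z):
    c,_=cv2.findContours(mask.astype(np.uint8),cv2.RETR_EXTERNAL,cv2.CHAIN_APPROX_NONE)
    c=max(c,key=cv2.contourArea)[:,0]
    k=(c[:,0]>1)&(c[:,0]<638)&(c[:,1]>1)&(c[:,1]<233)
    return fit(unproj(P,c[k],z=z))
print("t",s["time_s"],"ee",s["ee_pos"].round(1),"yaw",round(float(np.degrees(np.arctan2(rot(s["orientation"])[1,0],rot(s["orientation"])[0,0]))),2),"F",s["ft_force"].round(2))
lid=lab&(X[...,2]<64)
hi=lab
print("lid edge fit",edge(lab,58).round(1), "z",np.median(X[lid][:,2]).round(1))
for n in ["egg_cup","egg"]:
    for m in nets.masks_of("wrist",n)[:1]:
        M=m["mask"]
        if n=="egg_cup":
            M=lab&(X[...,2]>66)
            print("cup belt fit (24)",edge(M,72).round(1))
            rim=lab&(X[...,2]>84); 
        else:
            print("egg (13)",round(m["conf"],2),edge(M,97).round(1),m["location"])
# ring
g=p[...,2].astype(float)
E
python3 meas.py w2
python3 - <<'E'
import sys;sys.path.insert(0,'.')
from h import *
from rig import cams
p,d=cams.camera("wrist");P=cams.camera_params("wrist")
for u in (308,321,335):
  for v in (242,248,256,265,280): print(u,v,d[v,u],unproj(P,[[u,v]],[d[v,u]]).round(1))
E
```

```text
t 2.35 ee [ 610.3 -117.8  343.1] yaw 131.42 F [-1.02  0.04  0.2 ]
lid edge fit [551.3 -53.   64. ] z 57.8
cup belt fit (24) [572.1 -76.8  23.7]
egg (13) 0.9 [571.8 -76.7  12.5] [315.5, 118.3]
308 242 340.82703 [[ 643.1 -182.6   -0.7]]
308 248 146.2825 [[ 598.8 -119.8  179.5]]
308 256 137.86644 [[ 598.7 -119.2  188.1]]
308 265 130.63336 [[ 599.  -119.1  195.7]]
308 280 119.40335 [[ 599.1 -118.5  207.3]]
321 242 340.7735 [[ 652.7 -174.3   -0.7]]
321 248 146.93105 [[ 603.1 -116.5  178.9]]
321 256 138.73148 [[ 602.9 -116.2  187.3]]
321 265 131.53891 [[ 602.9 -116.2  194.9]]
321 280 120.251175 [[ 602.7 -116.   206.5]]
335 242 341.19516 [[ 663.2 -165.5   -1.1]]
335 248 146.30421 [[ 607.4 -112.5  179.5]]
335 256 138.90605 [[ 607.1 -112.6  187.2]]
335 265 130.55376 [[ 606.6 -112.4  195.7]]
335 280 120.40649 [[ 606.4 -112.9  206.4]]
```

Run:
```python
from h import *
from rig import cams,sensors
s=sensors.state();P=cams.camera_params("wrist");M=rot(s["orientation"]);print(M.round(3))
print("cam in tool",(M.T@(P["eye"]-s["ee_pos"])).round(2)); print((M.T@rot(P["rotation"])).round(3))
X=unproj(P,[[303,248],[321,248],[339,248]],[146.5]*3); print(((X-s["ee_pos"])@M).round(1))
z=np.load("/tmp/wrist0.npz");
```

```text
[[-0.654  0.757 -0.   ]
 [ 0.757  0.654 -0.001]
 [-0.001 -0.001 -1.   ]]
cam in tool [71.09  0.8  31.14]
[[-0.001  0.959  0.284]
 [ 1.     0.001 -0.   ]
 [-0.     0.284 -0.959]]
[[  9.4  -6.8 165.7]
 [  9.4   0.7 165.7]
 [  9.4   8.3 165.7]]
```

View pics/w2.png

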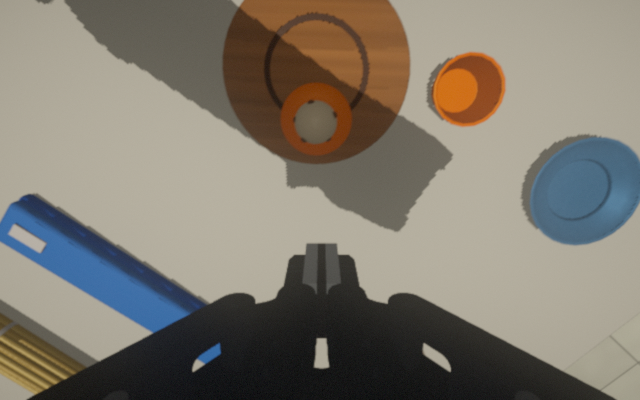

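```bash
python3 meas.py w3; python3 meas.py w4
```

```text
t 2.55 ee [ 608.6 -123.7  345. ] yaw 130.84 F [-0.12 -0.54 -0.12]
lid edge fit [551.3 -53.   64.1] z 57.8
cup belt fit (24) [572.1 -76.8  23.7]
egg (13) 0.67 [571.9 -76.8  12.9] [326.3, 114.4]
t 2.7 ee [ 608.7 -123.5  345.2] yaw 130.86 F [ 0.03 -0.54  0.99]
lid edge fit [551.3 -53.1  64. ] z 57.8
cup belt fit (24) [572.1 -76.9  23.7]
egg (13) 0.96 [572.  -76.9  12.6] [323.9, 112.6]
```

Request:
step_arm --pt "0 0.08 0.8 0 0" --pt "0 0.08 1.6 0 0" --pt "0 0.08 2.4 0 0" --pt "0 0.08 3.1 0 0" --pt "0 0.08 3.5 0 0"

```text
time_s: 3.35
ee_pos: [610.2, -120.8, 238.0]
orientation: [-0.001, 0.415, 0.91, -0.0]
ft_force: [-0.4, 0.0, 0.9]
opening: -0.1
```

Request:
step_arm --pt "0 0 0 0 0" --pt "0 0 0 0 0" --pt "0 0 0 0 0"

```text
time_s: 3.65
ee_pos: [611.5, -120.6, 241.0]
orientation: [0.001, 0.415, 0.91, 0.0]
ft_force: [-0.0, 0.7, 0.2]
opening: 0.1
```

```bash
python3 meas.py w5; python3 st.py 571 -77 237 131
python3 - <<'E'
from rig import cams
import cv2
p,d=cams.camera("scene");cv2.imwrite("pics/s5.png",cv2.resize(p[140:250,250:390],(760,600),interpolation=cv2.INTER_CUBIC))
E
```

```text
t 3.65 ee [ 611.5 -120.6  241. ] yaw 130.99 F [-0.05  0.67  0.24]
lid edge fit [551.1 -53.1  63.9] z 57.7
cup belt fit (24) [571.9 -76.9  23.9]
egg (13) 0.72 [572.  -77.   12.9] [315.0, 133.6]
t 3.8 ee [ 611.2 -120.6  240.6] yaw 130.99 f [0.05 0.   0.02] op 0.2 j [ 0.47  0.76 -0.51  1.69  0.48  0.82  0.47]
units [ 1.98 -0.06  0.12] turn need -0.0
```

View pics/s5.png

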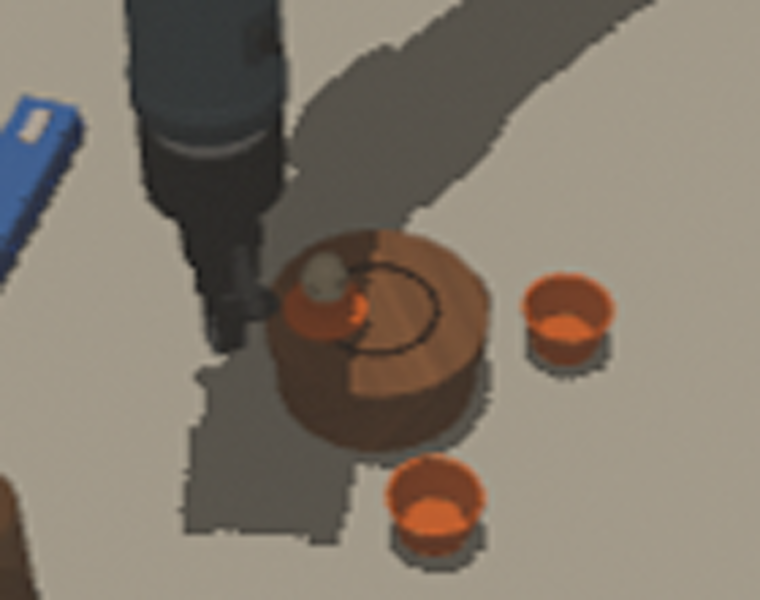

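View pics/w5.png

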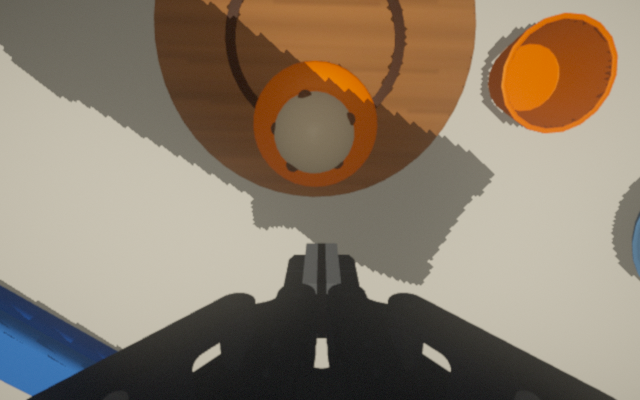

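Request:
step_arm --pt "0.0 -0.04 0.05 0 0" --pt "0.1 -0.08 0.1 0 0" --pt "0.25 -0.08 0.1 0 0" --pt "0.4 -0.08 0.1 0 0" --pt "0.5 -0.08 0.1 0 0"

```text
time_s: 4.35
ee_pos: [598.8, -110.1, 236.6]
orientation: [-0.0, 0.414, 0.91, 0.0]
ft_force: [0.2, 0.3, 0.1]
opening: 0.2
```

Request:
step_arm --pt "0.0 0 0 0 0" --pt "0.0 0 0 0 0"

```text
time_s: 4.55
ee_pos: [599.3, -110.7, 236.7]
orientation: [0.0, 0.415, 0.91, -0.0]
ft_force: [-0.0, -0.2, -1.4]
opening: -0.1
```

```bash
python3 meas.py w6; python3 st.py 571 -77 237 131
```

```text
t 4.55 ee [ 599.3 -110.7  236.7] yaw 131.01 F [-0.05 -0.22 -1.38]
lid edge fit [551.  -53.   63.9] z 57.7
cup belt fit (24) [572.  -77.   23.9]
egg (13) 0.59 [571.9 -77.1  13.3] [324.9, 183.2]
t 4.7 ee [ 599.4 -111.   236.7] yaw 130.99 f [0.18 0.64 1.09] op -0.0 j [ 0.47  0.75 -0.5   1.73  0.48  0.79  0.45]
units [ 1.47  0.03 -0.01] turn need -0.0
```

View pics/w6.png

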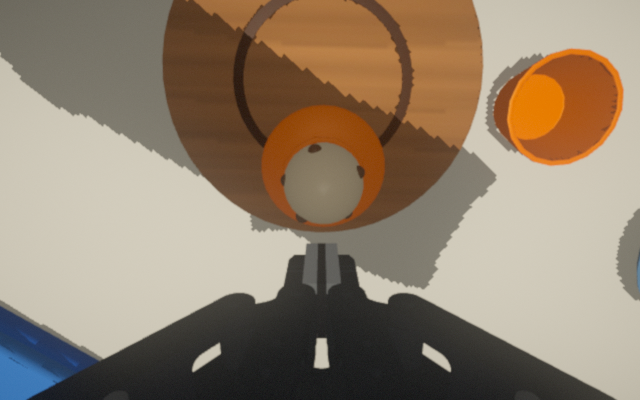

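Request:
step_arm --pt "0.07 0.03 0 0 0" --pt "0.14 0.03 0 0 0" --pt "0.2 0.03 0 0 0" --pt "0.25 0.03 0 0 0" --pt "0.3 0.03 0 0 0"

```text
time_s: 5.2
ee_pos: [593.9, -103.3, 236.7]
orientation: [-0.0, 0.415, 0.91, -0.0]
ft_force: [-0.2, -0.6, -0.0]
opening: 0.2
```

Request:
step_arm --pt "0.05 0 0 0 0" --pt "0.1 0 0 0 0" --pt "0.15 0 0 0 0" --pt "0.2 0 0 0 0" --pt "0.25 0 0 0 0"

```text
time_s: 5.7
ee_pos: [589.0, -97.7, 236.7]
orientation: [0.0, 0.415, 0.91, -0.0]
ft_force: [1.1, -0.4, -0.3]
opening: -0.1
```

```bash
sed -i 's/lab\[235:\]=False/lab[243:]=False/; s/c\[:,1\]<233/c[:,1]<241/' meas.py; python3 meas.py w7; python3 st.py 571 -77 237 131
```

```text
t 5.7 ee [589.  -97.7 236.7] yaw 131.0 F [ 1.09 -0.42 -0.28]
lid edge fit [550.9 -52.9  63.9] z 57.7
cup belt fit (24) [568.  -71.7  23.9]
egg (13) 0.55 [563.1 -66.2  18.7] [322.8, 170.1]
t 5.85 ee [589.  -97.6 236.7] yaw 131.01 f [-1.02 -0.08  0.79] op -0.0 j [ 0.45  0.73 -0.51  1.76  0.48  0.77  0.42]
units [ 0.91 -0.   -0.01] turn need 0.0
```

View pics/w7.png

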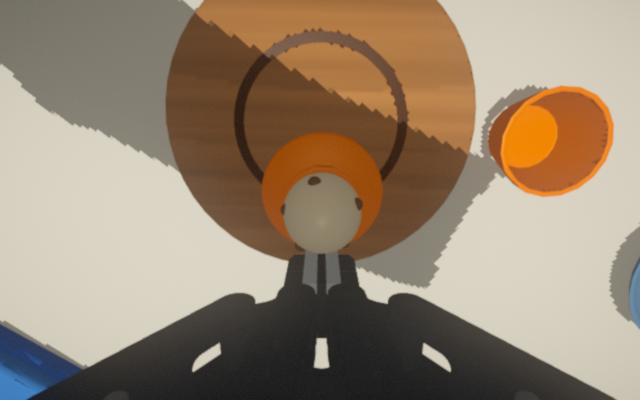

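Request:
step_arm --pt "0.05 0 0 0 0" --pt "0.1 0 0 0 0" --pt "0.15 0 0 0 0" --pt "0.2 0 0 0 0" --pt "0.25 0 0 0 0"

```text
time_s: 6.35
ee_pos: [584.1, -92.0, 236.7]
orientation: [-0.0, 0.415, 0.91, -0.0]
ft_force: [-0.1, -0.2, -0.3]
opening: 0.0
```

Request:
step_arm --pt "0.05 0 0 0 0" --pt "0.1 0 0 0 0" --pt "0.15 0 0 0 0" --pt "0.2 0 0 0 0" --pt "0.25 0 0 0 0"

```text
time_s: 6.85
ee_pos: [579.2, -86.3, 236.7]
orientation: [0.0, 0.415, 0.91, -0.0]
ft_force: [-0.1, -0.5, 0.1]
opening: -0.1
```

```bash
python3 meas.py w8; python3 st.py 571 -77 237 131
```

```text
t 6.85 ee [579.2 -86.3 236.7] yaw 131.0 F [-0.07 -0.5   0.09]
lid edge fit [550.8 -52.7  63.9] z 57.7
cup belt fit (24) [559.2 -59.6  23.9]
egg (13) 0.93 [559.  -59.4  13.2] [327.3, 211.4]
t 7.0 ee [579.2 -86.2 236.7] yaw 131.02 f [0.73 0.01 0.37] op 0.2 j [ 0.44  0.72 -0.51  1.79  0.48  0.76  0.4 ]
units [ 0.41 -0.   -0.01] turn need 0.0
```

View pics/w8.png

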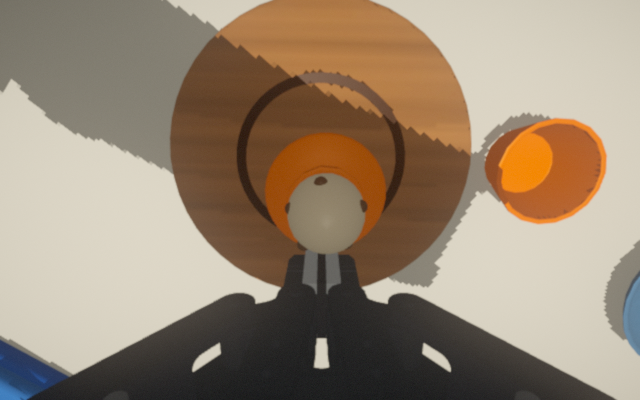

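Request:
step_arm --pt "-0.1 0 0 0 0" --pt "-0.1 0.1 0 0 0" --pt "-0.1 0.15 0 0 0" --pt "-0.05 0.15 0 0 0" --pt "0.0 0.15 0 0 0"

```text
time_s: 7.5
ee_pos: [582.6, -83.2, 236.6]
orientation: [-0.0, 0.415, 0.91, 0.0]
ft_force: [0.4, -0.7, 0.1]
opening: 0.1
```

Request:
step_arm --pt "0.05 -0.01 0 0 0" --pt "0.1 -0.02 0 0 0" --pt "0.15 -0.04 0 0 0" --pt "0.2 -0.06 0 0 0" --pt "0.24 -0.07 0 0 0"

```text
time_s: 8.0
ee_pos: [576.2, -79.4, 236.7]
orientation: [-0.0, 0.415, 0.91, -0.0]
ft_force: [-0.3, 0.4, -0.3]
opening: -0.0
```

```bash
python3 meas.py w9; python3 st.py 571 -77 237 131
```

```text
t 8.0 ee [576.2 -79.4 236.7] yaw 131.0 F [-0.32  0.42 -0.27]
lid edge fit [550.5 -52.4  63.8] z 57.7
cup belt fit (24) [553.8 -54.7  23.9]
egg (13) 0.85 [553.4 -54.4  13.2] [317.5, 212.8]
t 8.15 ee [576.2 -79.3 236.7] yaw 131.01 f [0.75 0.23 0.09] op -0.1 j [ 0.43  0.71 -0.51  1.8   0.48  0.75  0.38]
units [ 0.17 -0.08 -0.01] turn need 0.0
```

View pics/w9.png

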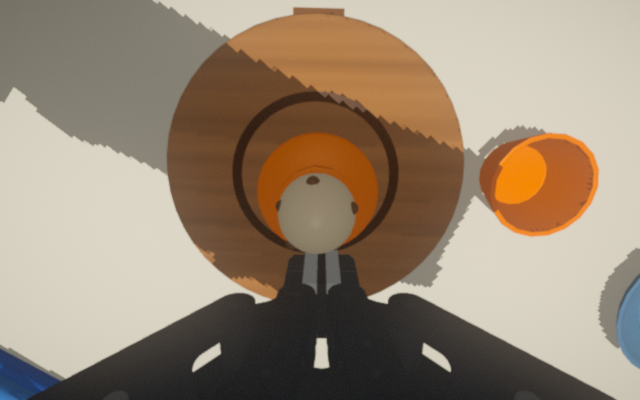

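Request:
step_arm --pt "0.03 0 0 0 0" --pt "0.06 -0.01 0 0 0" --pt "0.09 -0.02 0 0 0" --pt "0.11 -0.02 0 0 0"

```text
time_s: 8.55
ee_pos: [573.7, -77.3, 236.7]
orientation: [-0.0, 0.415, 0.91, -0.0]
ft_force: [-0.2, 0.0, -0.2]
opening: 0.0
```

Request:
step_arm --pt "-0.2 0 0 0 0" --pt "-0.6 0 0 0 0" --pt "-1.2 0 0 0 0" --pt "-1.8 0 0 0 0" --pt "-2.4 0 0 0 0"

```text
time_s: 9.05
ee_pos: [621.9, -133.4, 236.6]
orientation: [0.0, 0.415, 0.91, -0.0]
ft_force: [0.9, -0.6, 0.2]
opening: 0.3
```

Request:
step_arm --pt "0 0 -1 0 0" --pt "0 0 -2 0 0" --pt "0 0 -3 0 0" --pt "0 0 -3 0 0" --pt "0 0 -3 0 0"

```text
time_s: 9.55
ee_pos: [621.4, -132.6, 327.2]
orientation: [0.001, 0.415, 0.91, 0.0]
ft_force: [-0.5, -1.0, -0.7]
opening: -0.4
```

```bash
python3 meas.py w10; python3 meas.py w10b
python3 - <<'E'
from h import *
from rig import cams
p,d=cams.camera("top");cv2.imwrite("pics/t10.png",cv2.resize(p[180:290,260:420],(800,550),interpolation=cv2.INTER_CUBIC))
E
```

```text
t 9.55 ee [ 621.4 -132.6  327.2] yaw 130.94 F [-0.47 -0.98 -0.67]
lid edge fit [551.4 -53.2  64. ] z 57.8
cup belt fit (24) [551.3 -52.3  23.8]
egg (13) 0.94 [551.4 -52.4  12.9] [317.9, 22.4]
t 9.7 ee [ 620.6 -132.1  325.4] yaw 130.98 F [ 0.78 -0.37 -0.15]
lid edge fit [551.4 -53.2  64. ] z 57.8
cup belt fit (24) [551.4 -52.3  23.8]
egg (13) 0.88 [551.5 -52.5  12.7] [321.1, 26.2]
```

View pics/w10b.png

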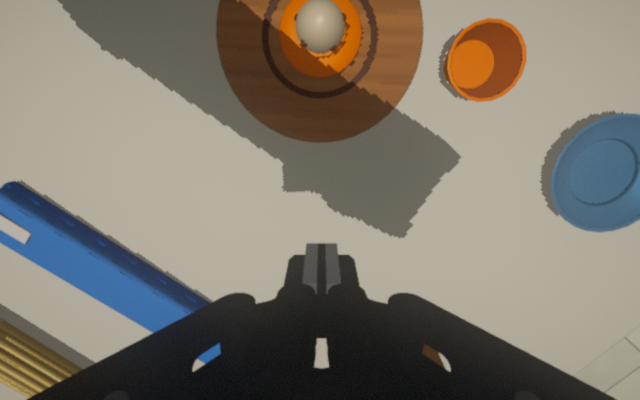

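View pics/t10.png

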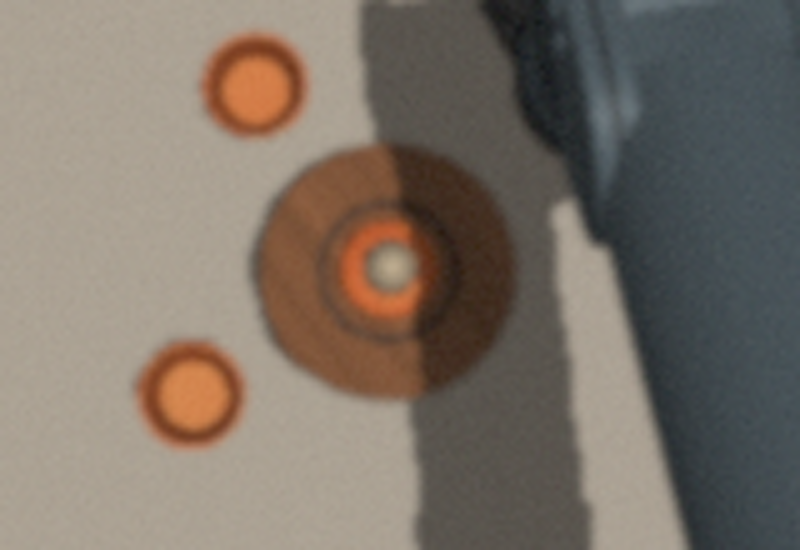

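The cup sits about 1 mm from the lid's centre with the ring showing all round it. The egg is seated and the hand is clear, so I'm handing in.

```bash
python3 -c "
from rig import ticket
print(ticket.close_job())"
```

```text
the job is handed in; nothing more can be done
None
```

The egg cup now stands about 1 mm from the lid's centre, inside the dark ring, and I handed the job in. With the fingers shut and upright, I made one slow push, backed off briefly to correct a sideways drift, pushed the last 13 mm, then withdrew and raised the hand.

- **Cup and egg:** The last two wrist-camera fits put the cup at (551.4, -52.3) and the lid centre at (551.4, -53.2). The egg's axis agrees with the cup's to 0.2 mm, so the cup looks upright and the egg seated.
- **Ring and bento:** The last top view shows the ring all round the cup. The lid's position fit is unchanged to about 0.3 mm since the start.
- **Contact:** The wrist force showed nothing beyond about 1.5 N of noise, and the hand ended clear of everything.
- **Time:** The last check was at 9.7 s of the 51 s allowed.
- **Disagreement between cameras:** They differed by 2–4 mm on the lid's absolute position, so I relied on cup-to-lid distances within the wrist view. While the fingers hid part of the lid, its fit drifted by up to 0.8 mm, and the egg fit was unusable once (radius 18.7 mm instead of 13). Both read normally again after I withdrew.

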